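Slide the pewter medal home in its bay and shut the gates

TASK

Put the pewter medal away: with the fingertips, push it flat along the baize into the empty bay of the specimen box, the one with the paper ticket, until it lies right back against the bay's rear wall, then push both little wooden gates fully shut. Slide the medal gently, without pinching or lifting it, and leave the bronze medal and everything else lying about where it is.

Things in the scene. Friction and masses are not known exactly. Their poses are not given: they have to be found in the camera images.
- pewter_medal: Loose grey pewter medal, a round disc 60 mm across and 8 mm thick, about 0.12 to 0.23 kg, lying flat with its head up on the green baize in front of the bays. Origin: centre of its underside. It slides with ordinary friction; its yaw does not matter. To be pushed, never lifted.
- specimen_box: Divided specimen box, fixed: one baize-faced base 320 x 320 mm, its flat green floor 8 mm above the table, running without a step from the open apron into two bays. Origin: centre of the base's underside; +x points into the bays, away from the robot, +y to the box's left. In mm: bay mouths at x = 19, rear wall's inner face at x = 85; mahogany walls rise 20 above the floor.
- left_bay (a point): Where the medal's centre lies when home in the left bay: on the floor, box frame (55, 44, 8) mm. The bay is 78 mm wide (y = 5 to 83) and 66 mm deep, open to -x. A 10 mm divider (y = -5 to 5, front end at x = 19) parts the bays; the side walls stand at |y| = 83 to 97, from x = 12.
- right_bay (a point): The same for the right bay, the mirror image: box frame (55, -44, 8) mm. Behind the bays' rear wall are four small pockets with coins, all fixed. The apron in front of the bays, x = -160 to 19 mm, holds only the pewter medal at the start.
- ticket: Round white paper ticket, 32 mm across, 0.5 mm thick, flat and fixed on the floor of the empty bay (left or right, it varies), centred in the bay's width at x = 55 mm in the box frame; the medal slides over it unhindered and covers it when home. Origin: its centre.
- gate_left (a joint): Angle (rad) of the left gate about its upright hinge pin: 0 = shut across the left bay's mouth, free end against the front of the divider; grows as it swings out to the front and left, to 2.9. Starts wide open, 2.2 to 2.8. At angle a the leaf points from its hinge along (-sin a, -cos a) in the box frame. Slightly stiff (0.02 N m): it stays where it is left.
- gate_right (a joint): Angle (rad) of the right gate, the mirror image: 0 = shut across the right bay; at angle a its leaf points along (-sin a, +cos a) in the box frame. Same range, start and stiffness. To shut a gate, push the face that looks to the front (box -x) when shut through the arc; when wide open that face looks back and outwards.
- gate_left_hinge (a point): Hinge axis of the left gate at mid-height of the leaf; box frame (15.5, 96.5, 18) mm. The leaf is a light wooden bar, 92 mm long from the hinge, 7 mm thick, from z = 10 to 26 mm, its free end capped in brass.
- gate_right_hinge (a point): Hinge axis of the right gate, mid-height of the leaf; box frame (15.5, -96.5, 18) mm.
- gate_left_tip (a point): Free end of the left gate's leaf, mid-height and mid-thickness, 92 mm from its hinge.
- gate_right_tip (a point): Free end of the right gate's leaf, mid-height and mid-thickness, 92 mm from its hinge.
- bronze_medal: Loose brown bronze medal of the same size as the pewter one, already home in the other bay. Origin: centre of its underside. Leave it; the shut gate clears it by 4 mm or more.
- denarius: Loose silver denarius in a dark square coin capsule 50 x 50 x 6.5 mm, on the table beside the base, left or right. Origin: centre of its underside. Leave alone.
- loupe: Loose tortoiseshell hand loupe lying flat, 115 mm long, 54 mm wide lens end, 8 mm thick, on the table on the other side of the base. Origin: on its underside near mid-length. Leave alone.
- dish: Loose low white ceramic dish, 101 mm across, 15 mm high, on the table to the left of the box's rear half. Origin: centre of its underside. Leave alone.
- token_1: Bronze token, 24 mm across, 4 mm thick, in the dish. Origin: centre of its underside. Leave alone.
- token_2: The second bronze token in the dish, same size. Leave alone.
- calipers: Loose digital calipers, 200 mm long, 14 mm high, lying on the table to the right of the box's rear half. Origin: under the beam's middle. Leave alone.

How it is judged:
By the outcome, as a careful person would: the job done as asked, in the order asked, and still so for the second after the job is handed in, with the robot touching nothing.
It also fails if it takes over 61 s, if anything falls off the work surface, if the arm or the gripper's body presses on something with over 40 N, if the wrist force passes 120 N, or if a joint passes its speed limit or range.

ROBOT

A 6-joint arm with a two-finger parallel gripper is mounted at the origin on the work surface. World frame = base frame: x ahead of the robot, y to its left, z up, the work surface at z = 0. Lengths are in m, angles in rad, forces in N, time in s.
With the tool pointing down it reaches from about 0.25 to 0.8 m from the base axis. Payload 3.9 kg.
Tool frame: the origin (TCP) lies at the very end of the fingers, on their centre line; the grasp point (between the pads) lies 19 mm behind it; z points along the fingers, y is the line along which they close (so a half turn about z gives the same grasp; the last joint's range is limited). The gripper opens to 85 mm and grips with 20 to 120 N. Pads are 22 mm wide; open, the fingers measure 114 mm over their backs; the gripper's body (76 mm by 85 mm) begins 54 mm behind the grasp point. The pads swing forward as they close: fully open they stand 13 mm farther back than shut.
Start: joints at [1.141, 0.26, -0.138, 1.173, 0, 1.571], TCP at [0.219, 0.477, 0.231] pointing down, gripper open.
Joint ranges: [-2.78, 2.78], [-0.83, 1.72], [-1.28, 1.37], [-1.9, 2.12], [-1.57, 1.48], [-3.14, 3.14]. Speed limits (rad/s): [2.57, 2.57, 3.14, 3.14, 3.14, 3.14].

INTERFACE

Orientations are given as a unit quaternion [x, y, z, w].
In Python, from workcell import ctrl, cams, readout, job_done gives the robot as it stands (ctrl), with the cameras (cams), the job as plain functions and the readings (readout).
- The arm moves only by the shell command python3 drive.py 'ROWS' [FORCE]. ROWS is a JSON list of rows, 1 to 12 of them, each of 5 numbers: dx, dy, dz in parts of the range, where 1.0 means 0.8 m, then a turn about the tool's z in a scale on which 1.0 is 90 degrees, then the finger opening in m; each row shifts and turns the commanded pose from where the row before left it, along the tool's axes as they then stand; what a row does not reach is not made up. A row lasts 1/12 s, in which the tool goes at most 0.0417 m and 0.125 rad, less where a joint would pass 70% of its speed; a pose out of reach is approached as far as the arm can. The fingers move at their own pace and stop on an object; FORCE is the grip in N (left out, the last holds). Time passes only in rows, so rows that do not move let the fingers close. It prints the time, the measured TCP pose, the force, the opening and the grip force at its end. Shift and turn numbers lie between -1 and 1, and a call with a number outside is refused. Input that does not fit is refused with a message, and nothing moves.
- readout.get_state(): the state, without advancing time (a new reading comes with each control period).
- cams.read_camera(name): name is "scene" or "top" or "wrist"; returns a dict with "image" (480x640x3 uint8, red, green, blue), "fovy" (degrees; the focal length in pixels is half the picture's height over the tangent of half this angle, whatever the lens; pixels are square), "cx", "cy" (the principal point, pixels), "extrinsics" (4x4, takes a point from camera to world coordinates). Camera axes: x right, y up, looking along -z (the intrinsics and any distortion apply to the point x, -y, -z); pixel columns grow to the right and rows downward; lengths in m; the calibration is good to about 2 mm. A picture is of the moment at which its call begins. There is no depth.
- job_done(): hands the job in; it is judged then, once.
The state is a dict: "t": time; "q": joint angles; "joint_velocities": joint speeds; "effort": joint torques, N m; "tool_pos": TCP position; "ee_rot": TCP orientation; "contact_force": force on the tool from outside, world axes, zero at the start; "wrist_torque": the same for the moment, N m; "grip_width": finger opening in m; "grip_force": force on a finger pad.
Only numpy, scipy, OpenCV 4.12 (cv2) and the standard library are available. Lean on these libraries where they do the work, as an engineer would, in place of code of your own. Each camera call takes 0.05 s, during which the arm holds its last target. There are 200 camera calls.

## Working session

There is one attempt and no reset: what is moved stays moved. The work goes in short steps, Python scripts to look and compute and a shell command to move; the robot and the scene stay as the last step left them, time stands still between calls to the robot, and variables do not carry over. Pictures are saved under pics/ and viewed, at most 10 in all, crops included, and the job is handed in when it is done.

```bash
ls; mkdir -p pics; python3 - <<'E'
from workcell import ctrl, cams, readout, job_done
import cv2
for n in("top","scene"):
    r=cams.read_camera(n);cv2.imwrite(f"pics/{n}0.png",r["image"][:,:,::-1]);print(n,r["fovy"],r["cx"],r["cy"],r["extrinsics"],[k for k in r])
s=readout.get_state();print(s)
E
```

```text
drive.py
pics
workcell.py
top 47.35684904870502 308.40417235068264 245.97112749838448 [[-0.00743652  0.9841162  -0.17736968  0.46018022]
 [-0.99993386 -0.00887449 -0.00731526  0.00335707]
 [-0.00877314  0.17730355  0.98411711  0.89128534]
 [ 0.          0.          0.          1.        ]] ['image', 'fovy', 'cx', 'cy', 'extrinsics']
scene 57.03788810950374 313.68544374130516 237.58801189715635 [[-0.3086057  -0.67741047  0.66774065  1.18096884]
 [ 0.95104293 -0.20739976  0.22913462  0.22347289]
 [-0.01672894  0.70576228  0.70825119  0.66285064]
 [ 0.          0.          0.          1.        ]] ['image', 'fovy', 'cx', 'cy', 'extrinsics']
{'t': 0.1, 'q': array([ 1.14100972e+00,  2.60619719e-01, -1.39236052e-01,  1.17269269e+00,
        3.80569088e-05,  1.57079309e+00]), 'joint_velocities': array([-0.00088103, -0.00192993,  0.00366956,  0.00081078, -0.00039796,
       -0.00089542]), 'effort': array([-2.82947949e-04, -4.06508768e+01,  2.54527599e+01,  1.01002702e-02,
       -1.93878134e-05, -7.39039251e-06]), 'tool_pos': array([0.2184915 , 0.47670737, 0.23054892]), 'ee_rot': array([ 2.13241538e-01,  9.76999119e-01, -8.51860699e-04, -2.05407913e-04]), 'contact_force': array([-0.14758588, -0.15235729, -0.32746743]), 'wrist_torque': array([ 0.00696035,  0.02038688, -0.01408036]), 'grip_force': 0.0, 'grip_width': 0.08529120084936316}
```

View pics/top0.png

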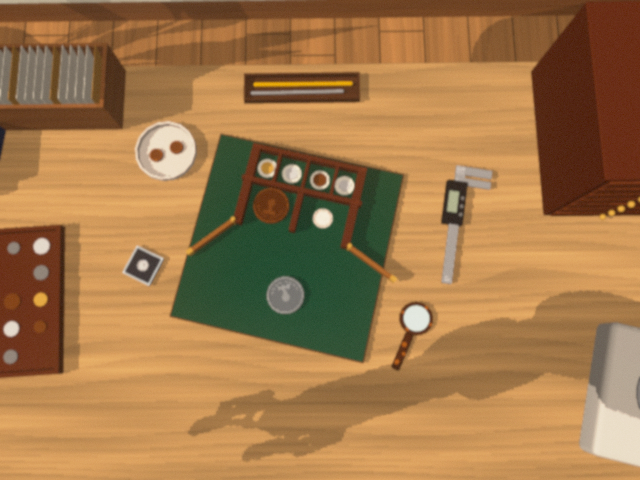

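The top view shows the ticket (322,218) in the right bay and the bronze at (271,205). The pewter medal is at (285,295). The left gate runs from hinge (234,220) to tip (190,252), and the right gate from (349,246) to (393,279).

```bash
cat > h.py <<'E'
import numpy as np, cv2
from workcell import ctrl, cams, readout, job_done
def K(r):
    f=240/np.tan(np.radians(r["fovy"])/2); return f,r["cx"],r["cy"]
def ray(r,uv,z):
    f,cx,cy=K(r);E=r["extrinsics"];uv=np.atleast_2d(uv).astype(float)
    d=np.c_[(uv[:,0]-cx)/f,-(uv[:,1]-cy)/f,-np.ones(len(uv))]@E[:3,:3].T
    o=E[:3,3];return o+d*((z-o[2])/d[:,2])[:,None]
def proj(r,P):
    f,cx,cy=K(r);E=r["extrinsics"];c=(np.atleast_2d(P)-E[:3,3])@E[:3,:3]
    return np.c_[cx+f*c[:,0]/-c[:,2],cy-f*c[:,1]/-c[:,2]]
E
cat > look.py <<'E'
from h import *
r=cams.read_camera("top");im=r["image"];hsv=cv2.cvtColor(im,cv2.COLOR_RGB2HSV)
def big(m):
    c,_=cv2.findContours(m.astype(np.uint8),0,cv2.CHAIN_APPROX_NONE);return max(c,key=cv2.contourArea)
H,S,V=[hsv[...,i].astype(int) for i in range(3)]
g=big((H>60)&(H<100)&(S>90))
hull=cv2.convexHull(g);box=cv2.approxPolyDP(hull,12,True)[:,0]
# refine: lines through contour points near each side, ray-cast on floor plane
W=ray(r,hull[:,0],.008)[:,:2]; gw=ray(r,g[:,0],.008)[:,:2]
C=ray(r,box,.008)[:,:2]; print("corners px",box.tolist(),"\n",C.round(4).tolist(),"sides",np.linalg.norm(C-np.roll(C,-1,0),axis=1).round(4))
(cx,cy),wh,a=cv2.minAreaRect((gw*1000).astype(np.float32));print("minrect",cx,cy,wh,a)
E
python3 - <<'E'
exec(open("look.py").read())
m=np.zeros(im.shape[:2],np.uint8);cv2.fillPoly(m,[hull],1)
def blobs(mask,z,name,amin=15):
    n,l,st,ce=cv2.connectedComponentsWithStats((mask).astype(np.uint8))
    for i in range(1,n):
        if st[i,4]>=amin: print(name,ce[i].round(1),st[i,2:].tolist(),ray(r,ce[i],z)[0].round(4))
blobs((m>0)&(S<60)&(V>60)&(V<200),.016,"grey",300)
blobs((m>0)&(S<90)&(V>200),.0085,"white")
d=cv2.dilate(m,np.ones((25,25)))
blobs((d>0)&(H>8)&(H<28)&(S>150)&(V>150),.018,"orange",20)
for p in[(190,252),(393,279),(234,220),(349,246),(212,236),(371,262),(285,295),(271,205),(410,250)]: print(p,hsv[p[1],p[0]],ray(r,p,.018)[0].round(3))
big2=cv2.resize(im[120:370,160:420],None,fx=3,fy=2.4*1.25/1.25*1.0,interpolation=cv2.INTER_CUBIC) if 0 else cv2.resize(im[125:325,165:425],None,fx=3,fy=3,interpolation=cv2.INTER_CUBIC)
cv2.imwrite("pics/crop1.png",big2[:,:,::-1])
E
```

```text
corners px [[187, 265], [250, 201], [346, 207], [378, 275], [361, 358], [204, 321]] 
 [[0.5896, 0.2084], [0.6964, 0.1067], [0.6846, -0.053], [0.5705, -0.1026], [0.4387, -0.0719], [0.4987, 0.1782]] sides [0.1475 0.1601 0.1244 0.1353 0.2571 0.0958]
minrect 588.7164916992188 49.72987365722656 (309.4640808105469, 237.86676025390625) 76.04682922363281
grey [285.  294.9] [39, 39, 1203] [0.5388 0.0479 0.016 ]
white [322.4 218. ] [18, 17, 258] [ 0.6661 -0.0136  0.0085]
orange [208.1 236.7] [50, 38, 206] [0.6343 0.1731 0.018 ]
orange [370.1 262. ] [44, 39, 240] [ 0.5904 -0.0894  0.018 ]
(190, 252) [ 19 182 198] [0.609 0.202 0.018]
(393, 279) [ 19 181 226] [ 0.563 -0.125  0.018]
(234, 220) [ 17 181 155] [0.662 0.131 0.018]
(349, 246) [ 19 178 221] [ 0.617 -0.056  0.018]
(212, 236) [ 13 188 149] [0.635 0.167 0.018]
(371, 262) [ 13 186 171] [ 0.59  -0.091  0.018]
(285, 295) [ 19  26 164] [0.538 0.048 0.018]
(271, 205) [ 12 196 129] [0.687 0.071 0.018]
(410, 250) [ 16 143 211] [ 0.609 -0.154  0.018]
```

View pics/crop1.png

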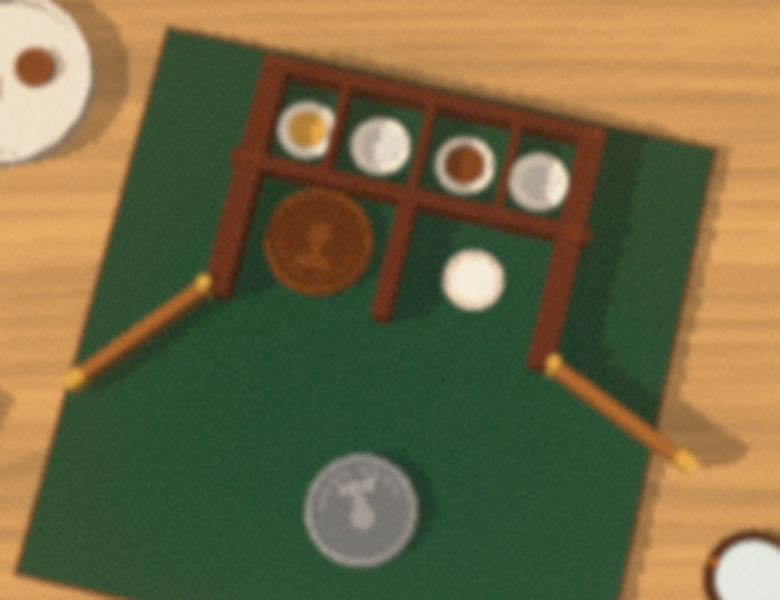

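The crop shows the ticket in the right bay and both gates wide open. Base corners are at about (220,134), (404,175), (171,316) and (363,361). Next I fit the box pose to these.

```bash
cat > box.py <<'E'
from h import *
import json
E
python3 - <<'E'
from h import *
from scipy.optimize import least_squares
r=cams.read_camera("top");hsv=cv2.cvtColor(r["image"],cv2.COLOR_RGB2HSV).astype(int)
g=((hsv[...,0]>50)&(hsv[...,0]<105)&(hsv[...,1]>60))
pts=[]
# edges: sub-pixel side points scanned inside approx quad
q=np.array([[220,134.3],[404.3,175],[363.5,361.5],[170.7,316]])
c=q.mean(0);lines=[]
for i in range(4):
    a,b=q[i],q[(i+1)%4];n=np.array([-(b-a)[1],(b-a)[0]]);n/=np.linalg.norm(n);n*=np.sign((c-a)@n);P=[]
    for t in np.linspace(.08,.92,60):
        p=a+t*(b-a);s=np.arange(-8,8,.25);xy=(p+s[:,None]*n)
        v=np.array([r["image"][int(round(y)),int(round(x)),0] for x,y in xy]).astype(float)
        if v[:20].mean()-v[-20:].mean()<60: continue
        k=np.argmin(np.abs(v-(v[:20].mean()+v[-20:].mean())/2));P.append(xy[k])
    P=ray(r,P,.008)[:,:2]
    vx=cv2.fitLine(P.astype(np.float32),cv2.DIST_HUBER,0,.001,.001).ravel();lines.append(vx);print(i,len(P),vx)
def X(l,m): return np.linalg.solve(np.c_[l[:2],-m[:2]],m[2:]-l[2:])[0]*l[:2]+l[2:]
C=np.array([X(lines[i-1],lines[i]) for i in range(4)])
print("corners",C.round(4).tolist(),np.linalg.norm(C-np.roll(C,-1,0),axis=1).round(4))
B=np.array([[.16,.16],[.16,-.16],[-.16,-.16],[-.16,.16],[.055,-.044]])
T=ray(r,(322.4,218),.0085)[0,:2]
Wd=np.vstack([C,T])
f=lambda p:(np.c_[np.cos(p[2])*B[:,0]-np.sin(p[2])*B[:,1]+p[0],np.sin(p[2])*B[:,0]+np.cos(p[2])*B[:,1]+p[1]]-Wd).ravel()
s=least_squares(f,[.58,.04,-.22]);p=s.x;print("pose",p.round(4),"res mm",(s.fun*1e3).round(1))
R=np.array([[np.cos(p[2]),-np.sin(p[2])],[np.sin(p[2]),np.cos(p[2])]])
toB=lambda uv,z:((ray(r,uv,z)[:,:2]-p[:2])@R*1000).round(1)
print("medal",toB((285,294.9),.016),"bronze",toB((271,205.3),.016),"ticket",toB((322.4,218),.0085))
for n,u,z in(("LH",(204,281),.026),("LT",(72,379),.026),("RH",(553,363),.026),("RT",(686,462),.026)): print(n,toB((165+u[0]/3,125+u[1]/3),z))
np.save("pose.npy",p)
E
```

```text
0 60 [0.23608974 0.97173125 0.78095627 0.00498569]
1 57 [ 0.9712588  -0.23802596  0.5827992  -0.11268586]
2 60 [0.23672217 0.9715774  0.46863973 0.07744791]
3 59 [ 0.97166216 -0.23637405  0.6477024   0.20003974]
corners [[0.8183000087738037, 0.15850000083446503], [0.7427999973297119, -0.15189999341964722], [0.43140000104904175, -0.07559999823570251], [0.5069000124931335, 0.23430000245571136]] [0.3195 0.3207 0.3189 0.3205]
pose [ 0.6245  0.0415 -0.2393] res mm [-0.4  0.5 -0.8  0.1 -0.2 -0.4  0.1  0.6  1.4 -0.7]
medal [[-84.8 -14.1]] bronze [[53.4 43.4]] ticket [[ 53.5 -43.7]]
LH [[15.3 96.7]]
LT [[-52.9 152. ]]
RH [[ 14.4 -96.8]]
RT [[ -21.5 -176.8]]
```

Fit residuals are about 1 mm. The medal is at box (-85,-14), and the gates are open about 2.25 (left) and 2.72 rad (right). I'll align the tool with the box, so tool x is box -x and tool y is box +y, then push with the fingers 30 mm apart as a cradle.

Units first: shifts go in shares of 0.8 m and turns go in shares of 90 degrees. So -0.03 m / 0.8 = -0.0375, -0.0285 m / 0.8 = -0.0356, -0.095 rad / 1.5708 = -0.0605.

```bash
cat > st.py <<'E'
from h import *
from scipy.spatial.transform import Rotation as Ro
p=np.load("pose.npy");c,s=np.cos(p[2]),np.sin(p[2]);R=np.array([[c,-s],[s,c]])
S=readout.get_state();y=Ro.from_quat(S["ee_rot"]).as_matrix()[:,1]
print("t %.2f box mm"%S["t"],((S["tool_pos"][:2]-p[:2])@R*1000).round(1),"z",(S["tool_pos"][2]*1e3).round(1),"tool-y vs box-y %.3f"%(np.arctan2(y[1],y[0])-np.pi/2-p[2]),"w",S["grip_width"].round(4),"F",S["contact_force"].round(2))
E
python3 drive.py '[[0, 0, 0, -0.0605, 0.03], [0, 0, 0, -0.0605, 0.03], [-0.0375, -0.0356, 0, 0, 0.03], [-0.0375, -0.0356, 0, 0, 0.03], [-0.0375, -0.0356, 0, 0, 0.03], [-0.0375, -0.0356, 0, 0, 0.03], [-0.0375, -0.0356, 0, 0, 0.03], [-0.0375, -0.0356, 0, 0, 0.03], [-0.0375, -0.0356, 0, 0, 0.03], [-0.0375, -0.0356, 0, 0, 0.03], [-0.0375, -0.0356, 0, 0, 0.03], [-0.0375, -0.0356, 0, 0, 0.03]]'; python3 st.py
python3 - <<'E'
from h import *
p=np.load("pose.npy");c,s=np.cos(p[2]),np.sin(p[2]);R=np.array([[c,-s],[s,c]])
class D(dict):pass
r=cams.read_camera("top")
for u in[(416,318),(398,367),(447,282),(143,265),(126,265),(162,268)]:print(u,((ray(r,u,.006)[0,:2]-p[:2])@R*1000).round())
E
```

```text
t: 1.2
tool_pos: [0.4431, 0.1272, 0.2314]
ee_rot: [0.12, 0.993, 0.0, 0.0]
contact_force: [0.7, 0.8, -0.3]
grip_width: 0.0298
grip_force: 0.0
(416, 318) [ -72. -227.]
(398, 367) [-154. -214.]
(447, 282) [  -4. -264.]
(143, 265) [-90. 225.]
(126, 265) [-96. 252.]
(162, 268) [-87. 193.]Traceback (most recent call last):
  File "st.py", line 5, in <module>
    print("t %.2f box mm"%S["t"],((S["tool_pos"][:2]-p[:2])@R*1000).round(1),"z",(S["tool_pos"][2]*1e3).round(1),"tool-y vs box-y %.3f"%(np.arctan2(y[1],y[0])-np.pi/2-p[2]),"w",S["grip_width"].round(4),"F",S["contact_force"].round(2))
                                                                                                                                                                                 ^^^^^^^^^^^^^^^^^^^^^
AttributeError: 'float' object has no attribute 'round'
```

```bash
sed -i 's/S\["grip_width"\].round(4)/round(S["grip_width"],4)/' st.py; python3 st.py
```

```text
t 1.25 box mm [-190.9   35.5] z 231.3 tool-y vs box-y -0.008 w 0.0296 F [ 4.44 -4.58  0.24]
```

Converted, 0.035 m / 0.8 = 0.0438, -0.025 m / 0.8 = -0.0313, -0.008 rad / 1.5708 = -0.0051.

```bash
python3 drive.py '[[-0.0313, -0.0313, 0, -0.0051, 0.03], [-0.0313, -0.0313, 0, 0, 0.03], [0, 0, 0.0438, 0, 0.03], [0, 0, 0.0438, 0, 0.03], [0, 0, 0.0438, 0, 0.03], [0, 0, 0.0438, 0, 0.03], [0, 0, 0.0438, 0, 0.03], [0, 0, 0.0188, 0, 0.03], [0, 0, 0, 0, 0.03], [0, 0, 0, 0, 0.03]]'; python3 st.py
```

```text
t: 2.08
tool_pos: [0.4784, 0.0689, 0.0407]
ee_rot: [0.116, 0.993, -0.0, -0.001]
contact_force: [-0.4, -1.1, 0.8]
grip_width: 0.0298
grip_force: 0.0
t 2.08 box mm [-148.4   -8. ] z 40.7 tool-y vs box-y 0.008 w 0.0298 F [-0.39 -1.06  0.79]
```

Converted, 0.012 m / 0.8 = 0.015, -0.006 m / 0.8 = -0.0075, 0.008 rad / 1.5708 = 0.0051.

```bash
python3 drive.py '[[0, -0.0075, 0.015, 0.0051, 0.03], [0, 0, 0.015, 0, 0.03], [0, 0, 0.0025, 0, 0.03], [0, 0, 0, 0, 0.03], [0, 0, 0, 0, 0.03]]'; python3 st.py; python3 - <<'E'
from h import *
r=cams.read_camera("wrist");cv2.imwrite("pics/w1.png",r["image"][:,:,::-1])
E
```

```text
t: 2.5
tool_pos: [0.4793, 0.0633, 0.0167]
ee_rot: [0.12, 0.993, 0.0, 0.001]
contact_force: [1.1, -0.3, -0.3]
grip_width: 0.0302
grip_force: 0.0
t 2.50 box mm [-146.2  -13.2] z 16.7 tool-y vs box-y -0.000 w 0.0302 F [ 1.08 -0.31 -0.29]
```

View pics/w1.png

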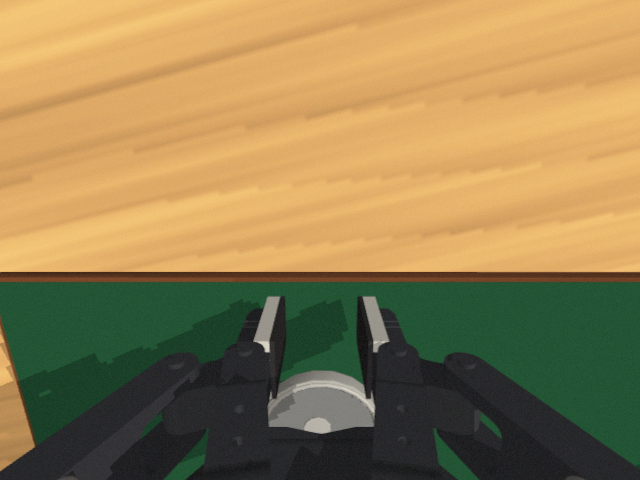

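The wrist view shows the medal (320,410) centred between the fingers, whose tips are at (275,300) and (370,300). Now I lower to find the baize.

Converted, 0.002 m / 0.8 = 0.0025.

```bash
python3 drive.py '[[0, 0, 0.0025, 0, 0.03], [0, 0, 0, 0, 0.03], [0, 0, 0.0025, 0, 0.03], [0, 0, 0, 0, 0.03]]'|grep -E "pos|contact"; python3 drive.py '[[0, 0, 0.0013, 0, 0.03], [0, 0, 0, 0, 0.03], [0, 0, 0.0013, 0, 0.03], [0, 0, 0, 0, 0.03]]' |grep -E "pos|contact"; python3 drive.py '[[0, 0, 0.0013, 0, 0.03], [0, 0, 0, 0, 0.03]]' |grep -E "pos|contact"
```

```text
tool_pos: [0.478, 0.063, 0.0112]
contact_force: [0.2, 0.2, 0.1]
tool_pos: [0.4779, 0.063, 0.0091]
contact_force: [-0.1, -0.5, -0.5]
tool_pos: [0.478, 0.063, 0.0082]
contact_force: [0.2, 0.8, -0.0]
```

Converted, 0.0007 m / 0.8 = 0.0009.

```bash
for i in 1 2 3; do python3 drive.py '[[0, 0, 0.0009, 0, 0.03], [0, 0, 0, 0, 0.03]]'|grep -E "pos|contact"; done
```

```text
tool_pos: [0.4781, 0.063, 0.0076]
contact_force: [0.6, -0.4, 0.9]
tool_pos: [0.4781, 0.063, 0.0076]
contact_force: [-1.7, -0.6, 6.4]
tool_pos: [0.4781, 0.063, 0.0075]
contact_force: [-3.9, -0.8, 13.6]
```

Converted, -0.006 m / 0.8 = -0.0075, -0.004 m / 0.8 = -0.005.

```bash
python3 drive.py '[[0, 0, -0.005, 0, 0.03], [0, 0, 0, 0, 0.03], [-0.0075, 0, 0, 0, 0.03], [-0.0075, 0, 0, 0, 0.03], [-0.0075, 0, 0, 0, 0.03], [-0.0075, 0, 0, 0, 0.03], [-0.0075, 0, 0, 0, 0.03]]'|grep -E "contact"; python3 st.py
python3 drive.py '[[-0.0075, -0.0025, 0, 0, 0.03], [-0.0075, -0.0025, 0, 0, 0.03], [-0.0075, -0.0025, 0, 0, 0.03], [-0.0075, -0.0025, 0, 0, 0.03], [-0.0075, -0.0025, 0, 0, 0.03], [-0.0075, -0.0025, 0, 0, 0.03], [-0.0075, -0.0025, 0, 0, 0.03], [-0.0075, -0.0025, 0, 0, 0.03]]'|grep contact; python3 st.py
cat > med.py <<'E'
from h import *
import sys
p=np.load("pose.npy");c,s=np.cos(p[2]),np.sin(p[2]);R=np.array([[c,-s],[s,c]])
r=cams.read_camera("top");cv2.imwrite("pics/%s.png"%sys.argv[1],cv2.resize(r["image"][125:325,165:425],None,fx=3,fy=3,interpolation=cv2.INTER_CUBIC)[:,:,::-1])
r=cams.read_camera("scene");cv2.imwrite("pics/%s_s.png"%sys.argv[1],r["image"][:,:,::-1])
E
python3 med.py p1
```

```text
contact_force: [-0.6, 0.2, 1.0]
t 4.47 box mm [-116.8  -13.9] z 9.9 tool-y vs box-y -0.001 w 0.0299 F [-0.64  0.22  1.03]
contact_force: [-0.5, 0.1, -0.8]
t 5.13 box mm [-68.8 -30.2] z 10.2 tool-y vs box-y -0.001 w 0.0297 F [-0.46  0.11 -0.83]
```

View pics/p1_s.png

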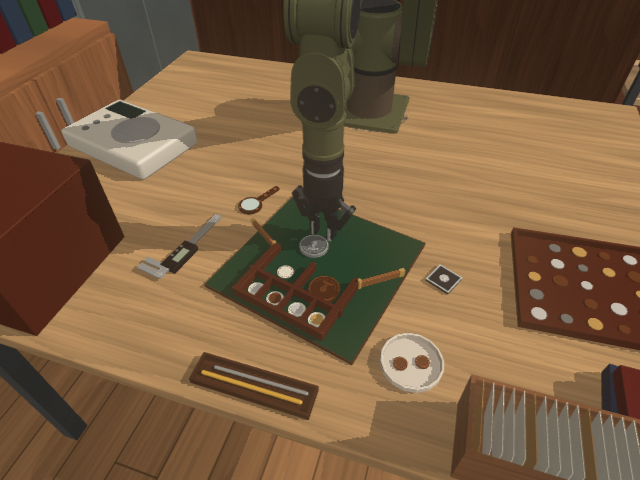

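The scene view shows the medal (314,246) cradled ahead of the fingers and moving toward the ticket bay (286,271). Next I measure it.

```bash
cat > meas.py <<'E'
from h import *
p=np.load("pose.npy");c,s=np.cos(p[2]),np.sin(p[2]);R=np.array([[c,-s],[s,c]])
r=cams.read_camera("scene");hsv=cv2.cvtColor(r["image"],cv2.COLOR_RGB2HSV).astype(int)
bx=lambda u,z:((ray(r,u,z)[:,:2]-p[:2])@R*1000).round(1)
m=(hsv[...,1]<70)&(hsv[...,2]>70)
m[:225]=0;m[290:]=0;m[:,:270]=0;m[:,350:]=0
n,l,st,ce=cv2.connectedComponentsWithStats(m.astype(np.uint8))
for i in range(1,n):
    if st[i,4]>60:
        x,y,w,h,a=st[i];print("px",ce[i].round(1),[x,y,w,h,a],"box",bx(ce[i],.016), "left/right/bottom", bx([(x,y+h/2),(x+w,y+h/2),(x+w/2,y+h)],.016).tolist())
E
python3 meas.py
```

```text
px [314.7 244.6] [np.int32(299), np.int32(225), np.int32(33), np.int32(33), np.int32(619)] box [[-29.2 -26.7]] left/right/bottom [[-20.3, -59.1], [-54.9, -1.0], [1.3, -6.2]]
px [285.1 271.6] [np.int32(277), np.int32(265), np.int32(18), np.int32(14), np.int32(179)] box [[ 61.3 -38. ]] left/right/bottom [[70.1, -50.8], [52.4, -21.0], [75.6, -26.1]]
```

Converted, -0.006 m / 0.8 = -0.0075, -0.002 m / 0.8 = -0.0025.

```bash
python3 drive.py '[[-0.0075, -0.0025, 0, 0, 0.03], [-0.0075, -0.0025, 0, 0, 0.03], [-0.0075, -0.0025, 0, 0, 0.03], [-0.0075, -0.0025, 0, 0, 0.03], [-0.0075, -0.0025, 0, 0, 0.03], [-0.0075, -0.0025, 0, 0, 0.03], [-0.0075, -0.0025, 0, 0, 0.03], [0, 0, 0, 0, 0.03]]'|grep contact; python3 st.py; python3 meas.py
```

```text
contact_force: [0.1, 0.3, -1.2]
t 5.95 box mm [-25.3 -44.3] z 10.4 tool-y vs box-y -0.001 w 0.03 F [ 0.12  0.29 -1.15]
px [295.1 258.2] [np.int32(277), np.int32(231), np.int32(39), np.int32(48), np.int32(840)] box [[ 22.5 -40.6]] left/right/bottom [[33.7, -76.3], [-6.1, -9.5], [65.4, -9.0]]
```

Converted, -0.006 m / 0.8 = -0.0075, -0.005 m / 0.8 = -0.0063.

```bash
python3 drive.py '[[-0.0075, 0, 0, 0, 0.03], [-0.0075, 0, 0, 0, 0.03], [-0.0075, 0, 0, 0, 0.03], [-0.0075, 0, 0, 0, 0.03], [-0.0075, 0, 0, 0, 0.03], [-0.0063, 0, 0, 0, 0.03], [0, 0, 0, 0, 0.03]]'|grep contact; python3 st.py; python3 - <<'E'
from h import *
r=cams.read_camera("scene");cv2.imwrite("pics/p2.png",cv2.resize(r["image"][200:340,190:390],None,fx=4,fy=4,interpolation=cv2.INTER_CUBIC)[:,:,::-1])
E
```

```text
contact_force: [0.5, -0.6, -0.9]
t 6.58 box mm [  9.5 -43.8] z 10.3 tool-y vs box-y -0.001 w 0.0302 F [ 0.52 -0.58 -0.9 ]
```

View pics/p2.png

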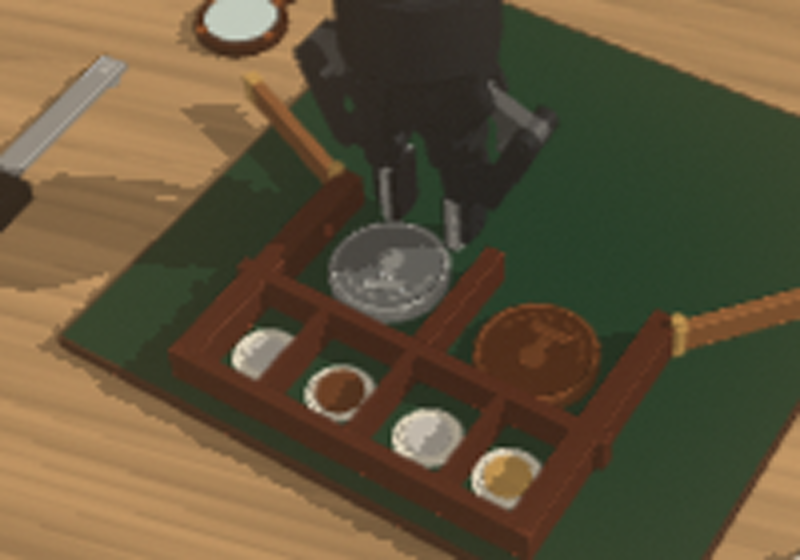

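The medal (390,270 in the crop) is in the bay with about 8 mm left to the rear wall. I'll take small steps until the force rises.

Converted, -0.003 m / 0.8 = -0.0038, -0.002 m / 0.8 = -0.0025.

```bash
python3 drive.py '[[-0.0038, 0, 0, 0, 0.03], [-0.0025, 0, 0, 0, 0.03], [0, 0, 0, 0, 0.03]]'|grep contact; python3 st.py
for i in 1 2 3; do python3 drive.py '[[-0.0013, 0, 0, 0, 0.03], [0, 0, 0, 0, 0.03]]'|grep contact; done; python3 st.py
```

```text
contact_force: [-0.4, -0.6, 0.6]
t 6.88 box mm [ 12.8 -43.9] z 10.2 tool-y vs box-y -0.001 w 0.03 F [-0.38 -0.58  0.56]
contact_force: [-0.8, -0.2, -0.1]
contact_force: [-0.8, 0.2, 0.3]
contact_force: [-0.8, 0.0, -0.8]
t 7.38 box mm [ 15.8 -43.9] z 10.2 tool-y vs box-y -0.000 w 0.0302 F [-0.76  0.01 -0.83]
```

Converted, -0.001 m / 0.8 = -0.0013.

```bash
for i in 1 2 3 4; do python3 drive.py '[[-0.0013, 0, 0, 0, 0.03], [0, 0, 0, 0, 0.03]]'|grep -E "contact"; done; python3 st.py
```

```text
contact_force: [-1.6, 0.3, 0.4]
contact_force: [-1.2, -0.4, -0.5]
contact_force: [-0.3, -0.3, -0.9]
contact_force: [-2.8, 1.0, 0.3]
t 8.05 box mm [ 18.8 -44. ] z 10.0 tool-y vs box-y -0.000 w 0.03 F [-2.76  1.04  0.28]
```

Converted, -0.0007 m / 0.8 = -0.0009.

```bash
for i in 1 2; do python3 drive.py '[[-0.0009, 0, 0, 0, 0.03], [0, 0, 0, 0, 0.03], [0, 0, 0, 0, 0.03]]'|grep -E "contact"; done; python3 st.py
```

```text
contact_force: [-5.3, 1.4, 1.9]
contact_force: [-5.9, 1.1, 2.3]
t 8.55 box mm [ 19.3 -44.1] z 9.9 tool-y vs box-y -0.000 w 0.0303 F [-5.9   1.07  2.25]
```

The force rose to about 6 N with motion stopped, so the medal is against the rear wall. I'll back straight off, lift, and check.

Converted, -0.03 m / 0.8 = -0.0375, 0.015 m / 0.8 = 0.0188.

```bash
python3 drive.py '[[0.0063, 0, 0, 0, 0.03], [0.0125, 0, 0, 0, 0.03], [0.0188, 0, 0, 0, 0.03], [0, 0, -0.0375, 0, 0.03], [0, 0, -0.0375, 0, 0.03], [0.0375, 0, 0, 0, 0], [0.0375, 0, 0, 0, 0], [0.0375, 0, 0, 0, 0], [0.0375, 0, 0, 0, 0], [0, 0, 0, 0, 0]]'|grep contact; python3 st.py; python3 - <<'E'
from h import *
p=np.load("pose.npy");c,s=np.cos(p[2]),np.sin(p[2]);R=np.array([[c,-s],[s,c]])
r=cams.read_camera("top");im=r["image"];hsv=cv2.cvtColor(im,cv2.COLOR_RGB2HSV).astype(int)
m=((hsv[...,1]<70)&(hsv[...,2]>60));q=proj(r,np.r_[p[:2]+R@[.045,-.044],.016])[0].astype(int)
m2=np.zeros_like(m);m2[q[1]-30:q[1]+30,q[0]-25:q[0]+25]=1;m&=m2
n,l,st,ce=cv2.connectedComponentsWithStats(m.astype(np.uint8))
for i in range(1,n):
    if st[i,4]>40:print(ce[i],st[i],((ray(r,ce[i],.016)[0,:2]-p[:2])@R*1000).round(1))
cv2.imwrite("pics/p3.png",cv2.resize(im[125:325,165:425],None,fx=3,fy=3,interpolation=cv2.INTER_CUBIC)[:,:,::-1])
E
```

```text
contact_force: [-1.3, -0.9, -0.5]
t 9.38 box mm [-135.5  -45. ] z 69.7 tool-y vs box-y 0.001 w 0.0001 F [-1.34 -0.86 -0.49]
[340.95348837 192.6744186 ] [335 191  11   5  43] [100.6 -64.1]
[322.81459227 217.15708155] [ 304  199   39   38 1165] [ 53.3 -44.3]
```

View pics/p3.png

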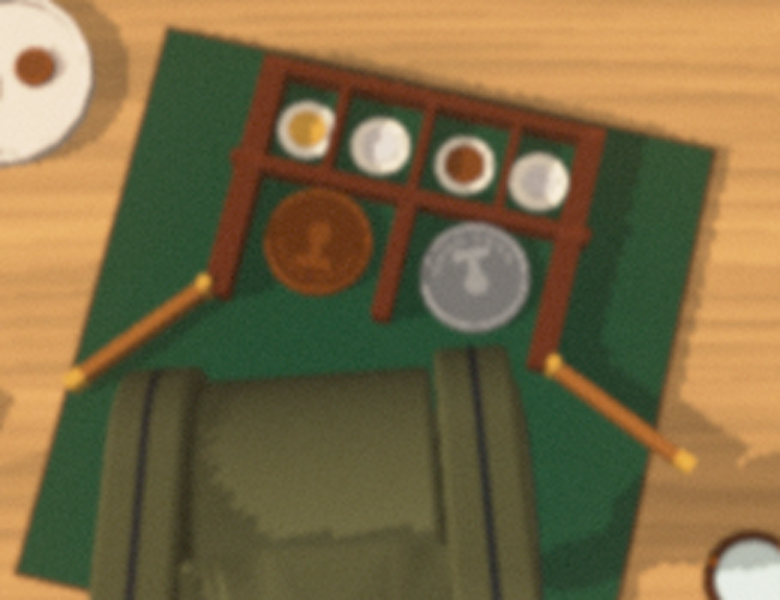

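The medal centre reads (53.3,-44.3), with the same bias as the ticket (53.5) and bronze (53.4), so it is home. Next I compute the gate arcs.

Converted, -0.026 m / 0.8 = -0.0325, -0.02 m / 0.8 = -0.025.

```bash
python3 - <<'E'
import numpy as np
def pos(a,r=65,side=-1):
    d=np.array([-np.sin(a),np.cos(a)]);n=np.array([-np.cos(a),-np.sin(a)])
    h=11*abs(n[0])+15*abs(n[1])+3.5
    q=np.array([15.5,-96.5])+r*d+n*h
    return q*[1,1 if side==-1 else -1]
for side,a0 in((-1,2.72),(1,2.25)):
    A=np.r_[a0+.15,np.linspace(a0,0,13)];P=np.array([pos(a,60,side) for a in A])
    print(P.round(0).tolist()); print((np.diff(P,axis=0)*[-1,1]/1000).round(3).tolist())
E
python3 drive.py '[[-0.0325, -0.025, 0, 0, 0], [-0.0325, -0.025, 0, 0, 0], [-0.0325, -0.025, 0, 0, 0], [-0.0325, -0.025, 0, 0, 0], [-0.0325, -0.025, 0, 0, 0], [-0.0325, -0.025, 0, 0, 0], [0, 0, 0, 0, 0]]'|grep contact; python3 st.py
```

```text
[[17.0, -159.0], [9.0, -159.0], [-4.0, -157.0], [-16.0, -152.0], [-28.0, -143.0], [-38.0, -131.0], [-44.0, -116.0], [-47.0, -104.0], [-48.0, -91.0], [-45.0, -77.0], [-39.0, -63.0], [-29.0, -51.0], [-15.0, -42.0], [1.0, -36.0]]
[[0.008, -0.0], [0.013, 0.002], [0.013, 0.005], [0.012, 0.009], [0.01, 0.012], [0.006, 0.015], [0.003, 0.012], [0.001, 0.013], [-0.003, 0.014], [-0.006, 0.014], [-0.01, 0.012], [-0.014, 0.009], [-0.016, 0.005]]
[[-9.0, 155.0], [-17.0, 151.0], [-27.0, 144.0], [-35.0, 135.0], [-42.0, 123.0], [-46.0, 111.0], [-48.0, 101.0], [-48.0, 90.0], [-46.0, 79.0], [-41.0, 67.0], [-34.0, 57.0], [-24.0, 48.0], [-12.0, 41.0], [1.0, 36.0]]
[[0.008, -0.004], [0.01, -0.007], [0.008, -0.01], [0.006, -0.012], [0.004, -0.012], [0.002, -0.01], [0.0, -0.011], [-0.002, -0.011], [-0.005, -0.011], [-0.007, -0.011], [-0.01, -0.009], [-0.012, -0.007], [-0.013, -0.004]]
contact_force: [1.5, -0.0, -0.1]
t 10.02 box mm [  36. -168.] z 71.1 tool-y vs box-y -0.005 w 0.0005 F [ 1.49 -0.   -0.11]
```

Converted, 0.02 m / 0.8 = 0.025, 0.01 m / 0.8 = 0.0125.

```bash
python3 drive.py '[[0.005, 0.0063, 0.025, 0, 0], [0.005, 0, 0.025, 0, 0], [0, 0, 0.0125, 0, 0], [0, 0, 0.0088, 0, 0], [0, 0, 0, 0, 0]]'|grep contact; python3 st.py
```

```text
contact_force: [-0.4, -0.2, -0.4]
t 10.43 box mm [  18.8 -158.9] z 11.9 tool-y vs box-y -0.000 w -0.0004 F [-0.44 -0.22 -0.44]
```

Converted, 0.0075 m / 0.8 = 0.0094, 0.005 m / 0.8 = 0.0063.

```bash
python3 drive.py '[[0.0063, 0, -0.0013, 0, 0], [0.0063, 0, 0, 0, 0], [0.0081, 0.0013, 0, 0, 0], [0.0081, 0.0013, 0, 0, 0], [0.0081, 0.0031, 0, 0, 0], [0.0081, 0.0031, 0, 0, 0], [0.0075, 0.0056, 0, 0, 0], [0.0075, 0.0056, 0, 0, 0], [0.0063, 0.0075, 0, 0, 0], [0.0063, 0.0075, 0, 0, 0], [0.0038, 0.0094, 0, 0, 0], [0.0038, 0.0094, 0, 0, 0]]'|grep contact; python3 st.py
python3 drive.py '[[0.0038, 0.015, 0, 0, 0], [0.0006, 0.0081, 0, 0, 0], [0.0006, 0.0081, 0, 0, 0], [-0.0019, 0.0088, 0, 0, 0], [-0.0019, 0.0088, 0, 0, 0], [-0.0038, 0.0088, 0, 0, 0], [-0.0038, 0.0088, 0, 0, 0], [-0.0063, 0.0075, 0, 0, 0], [-0.0063, 0.0075, 0, 0, 0], [0, 0, 0, 0, 0]]'|grep contact; python3 st.py
```

```text
contact_force: [0.8, -1.0, -0.9]
t 11.43 box mm [ -45.5 -115.1] z 14.1 tool-y vs box-y -0.000 w -0.0002 F [ 0.77 -1.02 -0.93]
contact_force: [0.5, -0.5, 0.1]
t 12.27 box mm [-28.1 -49.4] z 14.4 tool-y vs box-y 0.000 w -0.0002 F [ 0.49 -0.48  0.09]
```

Converted, -0.007 m / 0.8 = -0.0088, -0.006 m / 0.8 = -0.0075.

```bash
python3 drive.py '[[-0.0088, 0.005, 0, 0, 0], [-0.0088, 0.005, 0, 0, 0], [-0.0075, 0.0025, 0, 0, 0], [-0.0063, 0.0025, 0, 0, 0], [-0.0038, 0, 0, 0, 0], [0, 0, 0, 0, 0]]'|grep contact; python3 st.py; for i in 1 2 3; do python3 drive.py '[[-0.0013, 0, 0, 0, 0], [0, 0, 0, 0, 0]]'|grep contact; done; python3 st.py
```

```text
contact_force: [-0.9, 0.5, 0.1]
t 12.77 box mm [ -0.8 -38.7] z 14.2 tool-y vs box-y -0.001 w -0.0001 F [-0.9   0.52  0.09]
contact_force: [-0.4, -0.1, -0.7]
contact_force: [0.3, -0.6, -0.4]
contact_force: [-0.6, 0.0, -0.2]
t 13.27 box mm [  1.  -38.9] z 14.2 tool-y vs box-y -0.001 w 0.0001 F [-0.57  0.04 -0.2 ]
```

Converted, -0.001 m / 0.8 = -0.0013.

```bash
for i in 1 2 3 4 5; do python3 drive.py '[[-0.0013, 0, 0, 0, 0], [0, 0, 0, 0, 0]]'|grep contact; done; python3 st.py
```

```text
contact_force: [-3.4, 0.8, 1.7]
contact_force: [-5.0, 1.6, 3.0]
contact_force: [-6.2, 3.1, 5.7]
contact_force: [-7.9, 2.4, 6.7]
contact_force: [-9.4, 2.9, 8.6]
t 14.10 box mm [  1.4 -39. ] z 13.8 tool-y vs box-y 0.000 w 0.0 F [-9.39  2.87  8.62]
```

The right gate is hard against its stop. I back off, lift and go to the left gate.

Converted, -0.03 m / 0.8 = -0.0375, 0.012 m / 0.8 = 0.015.

```bash
python3 drive.py '[[0.0075, 0, 0, 0, 0], [0.015, 0, 0, 0, 0], [0.015, 0, 0, 0, 0], [0, 0, -0.0375, 0, 0], [0, 0, -0.0375, 0, 0], [0, 0, 0, 0, 0]]'|grep contact; python3 st.py
python3 drive.py '[[-0.005, 0.0325, 0, 0, 0], [-0.005, 0.0325, 0, 0, 0], [-0.005, 0.0325, 0, 0, 0], [-0.005, 0.0325, 0, 0, 0], [-0.005, 0.0325, 0, 0, 0], [-0.005, 0.0325, 0, 0, 0], [-0.005, 0.0325, 0, 0, 0], [-0.005, 0.0325, 0, 0, 0], [0, 0, 0, 0, 0], [0, 0, 0, 0, 0]]'|grep contact; python3 st.py
```

```text
contact_force: [1.5, -0.1, 0.8]
t 14.60 box mm [-19.  -37.8] z 79.9 tool-y vs box-y -0.000 w 0.0002 F [ 1.48 -0.12  0.84]
contact_force: [0.3, -0.1, 0.3]
t 15.43 box mm [  9.  170.9] z 73.8 tool-y vs box-y 0.002 w -0.0002 F [ 0.26 -0.13  0.34]
```

Converted, 0.02 m / 0.8 = 0.025, 0.012 m / 0.8 = 0.015.

```bash
python3 drive.py '[[0.0038, -0.005, 0.025, 0, 0], [0, 0, 0.025, 0, 0], [0, 0, 0.015, 0, 0], [0, 0, 0.0088, 0, 0], [0, 0, 0, 0, 0]]'|grep contact; python3 st.py
python3 drive.py '[[0.0075, -0.005, 0, 0, 0], [0.0075, -0.005, 0, 0, 0], [0.0075, -0.005, 0, 0, 0], [0.005, -0.005, 0, 0, 0], [0.0063, -0.0044, 0, 0, 0], [0.0063, -0.0044, 0, 0, 0], [0.005, -0.0063, 0, 0, 0], [0.005, -0.0063, 0, 0, 0], [0.0038, -0.0075, 0, 0, 0], [0.0038, -0.0075, 0, 0, 0], [0.0025, -0.0075, 0, 0, 0], [0.0025, -0.0075, 0, 0, 0]]'|grep contact; python3 st.py
```

```text
contact_force: [0.3, -0.8, 0.2]
t 15.85 box mm [  4.1 163.5] z 13.2 tool-y vs box-y -0.001 w -0.0002 F [ 0.28 -0.77  0.15]
contact_force: [-1.0, 0.6, -0.9]
t 16.85 box mm [-45.1 107.5] z 15.2 tool-y vs box-y -0.001 w -0.0002 F [-1.02  0.59 -0.93]
```

Converted, -0.006 m / 0.8 = -0.0075, -0.0055 m / 0.8 = -0.0069.

```bash
python3 drive.py '[[0.0019, -0.0075, 0, 0, 0], [0.0013, -0.0075, 0, 0, 0], [0, -0.0075, 0, 0, 0], [-0.0013, -0.0069, 0, 0, 0], [-0.0013, -0.0069, 0, 0, 0], [-0.0031, -0.0075, 0, 0, 0], [-0.0031, -0.0075, 0, 0, 0], [-0.0044, -0.0063, 0, 0, 0], [-0.0044, -0.0063, 0, 0, 0], [-0.0063, -0.0056, 0, 0, 0], [-0.0063, -0.0056, 0, 0, 0], [0, 0, 0, 0, 0]]'|grep contact; python3 st.py
python3 drive.py '[[-0.0075, -0.0044, 0, 0, 0], [-0.0075, -0.0044, 0, 0, 0], [-0.0075, -0.0025, 0, 0, 0], [-0.0063, -0.0013, 0, 0, 0], [0, 0, 0, 0, 0]]'|grep contact; python3 st.py
```

```text
contact_force: [0.4, 0.2, 1.2]
t 17.85 box mm [-22.   47.2] z 15.2 tool-y vs box-y -0.002 w 0.0002 F [0.38 0.2  1.2 ]
contact_force: [-0.0, 0.1, 0.0]
t 18.27 box mm [ 0.8 37.8] z 15.2 tool-y vs box-y -0.001 w -0.0001 F [-0.01  0.05  0.  ]
```

Converted, -0.001 m / 0.8 = -0.0013.

```bash
for i in 1 2 3 4 5; do python3 drive.py '[[-0.0013, 0, 0, 0, 0], [0, 0, 0, 0, 0]]'|grep contact; done; python3 st.py
```

```text
contact_force: [-0.2, 0.2, 0.1]
contact_force: [-1.2, 0.5, -0.0]
contact_force: [-3.8, 1.8, 2.3]
contact_force: [-5.8, 3.0, 3.4]
contact_force: [-6.8, 1.8, 5.5]
t 19.10 box mm [ 1.4 38.1] z 15.0 tool-y vs box-y 0.000 w 0.0 F [-6.76  1.78  5.53]
```

Shut too. I'll back off, lift clear and check.

Converted, -0.03 m / 0.8 = -0.0375, -0.02 m / 0.8 = -0.025.

```bash
python3 drive.py '[[0.0075, 0, 0, 0, 0], [0.015, 0, 0, 0, 0], [0.015, 0, 0, 0, 0], [0, 0, -0.0375, 0, 0], [0, 0, -0.0375, 0, 0], [0.0375, 0, -0.025, 0, 0], [0.0375, 0, -0.025, 0, 0], [0.0375, 0, -0.025, 0, 0], [0.0375, 0, 0, 0, 0], [0, 0, 0, 0, 0], [0, 0, 0, 0, 0]]'|grep contact; python3 st.py; python3 - <<'E'
from h import *
r=cams.read_camera("top");cv2.imwrite("pics/p4.png",cv2.resize(r["image"][100:300,165:425],None,fx=3,fy=3,interpolation=cv2.INTER_CUBIC)[:,:,::-1])
a=cv2.imread("pics/top0.png")[:,:,::-1]
d=cv2.absdiff(a,r["image"]).max(2)
for n,(x0,y0,x1,y1) in dict(dish=(130,118,200,182),capsule=(120,243,168,288),loupe=(390,298,435,372),cal=(438,160,498,286),bronze=(250,185,292,225)).items(): print(n,(d[y0:y1,x0:x1]>50).sum())
E
```

```text
contact_force: [1.2, 0.4, 0.3]
t 20.02 box mm [-146.1   38.2] z 135.9 tool-y vs box-y 0.001 w 0.0002 F [1.24 0.4  0.35]
dish 0
capsule 1667
loupe 584
cal 0
bronze 47
```

View pics/p4.png

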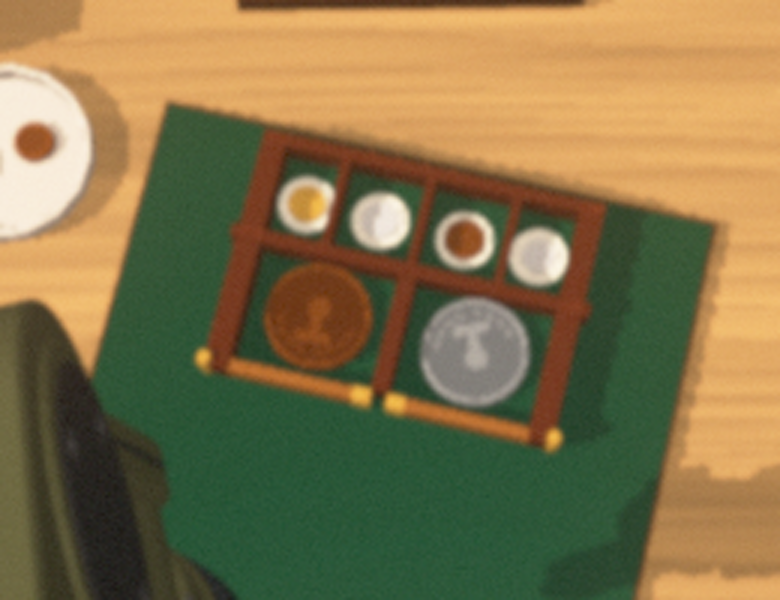

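The crop shows both gates shut, with tips at (360,397) and (395,404) meeting the divider, and both medals home. The differences at the capsule and loupe look like arm occlusion and shadow, since the tool never came near either.

```bash
python3 -c "
from workcell import ctrl, cams, readout, job_done
print(job_done())"
```

```text
the job is handed in; nothing more can be done
None
```

The pewter medal is home against the rear wall of the right-hand (ticket) bay, both gates are pushed shut, and the job was handed in at about 20 s with the bronze medal and everything else left alone.

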